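# Change the grater over from the coarse plate to the fine plate

### The job

Change the grater over from its coarse plate to the fine one: first park the hand guard and then the coarse plate, side by side, on the white chopping board, and seat the fine plate from the caddy in the grater. Then put the coarse plate into the caddy bay that the fine one came out of, and set the hand guard back upright on the middle of the fine plate. Leave the slicing plate in its own bay and do not disturb the cheese, the bottle or the bowl.

Things in the scene. Friction and masses are not known exactly. Their poses are not given: they have to be found in the camera images.
- grater: Fixed steel pan under a flat metal frame 273 (x) x 170 mm, its top 106 mm above the origin (centre of the underside, z up). Plate seat in the middle, over an opening: a seated plate is centred on the origin, long side along x, either way round, underside at z = 106. Wire retainers 6 mm high leave 5 mm of play round it: at both ends and at the corners of the sides, whose middle 75 mm is free
- caddy: Plate caddy, fixed: low grey base 292 (x) x 104 mm, top 18 mm above the origin (centre of the underside, z up). Two bays centred at x = +69 and -69 mm: a plate lies with its long side along x, either way round, its underside at z = 18, between the same wire retainers as on the grater. Fine plate in one bay, slicing plate in the other; which is which varies.
- board: White chopping board, fixed, empty at the start, 290 (x) x 190 (y) mm, top 12 mm above the origin (centre of its underside, z up). It takes the guard and a plate one beside the other, each lying wholly on the board.
- plate_coarse: Coarse grating plate, loose, about 140 g: a steel sheet with 36 large (8 mm) dark holes in a black frame, 120 (x) x 60 (y) x 12 (z) mm overall. Origin: centre of its underside; x along its length, z up. Starts seated in the grater, under the hand guard. Can be gripped across its 60 mm width from above.
- plate_fine: Fine grating plate, loose, same frame, size, mass and axes as the coarse plate, but with many small (3 mm) holes. Starts in one bay of the caddy.
- plate_slicing: Slicing plate, loose, same frame, size and axes, but with one long slanting slot and blade and no round holes. Lies in the other bay of the caddy and stays there.
- guard: Hand guard, loose, about 90 g, white plastic: a flat foot 50 (x) x 46 (y) mm, 10 mm thick, with a round upright knob on its middle. The knob is 32 mm in diameter from 21 to 53 mm above the origin, on a 20 mm stem. Origin: centre of its underside, z up. Starts standing on the coarse plate, up to 20 mm off its middle along the plate.
- cheese: Bystander: pale yellow loaf of cheese 80 (x) x 150 (y) x 75 mm high beyond the work. Origin: centre of its underside.
- bottle: Bystander: clear bottle with white cap, 64 mm in diameter, 200 mm high, to the right of the work (robot's right, -y). Origin: centre of its underside.
- bowl: Bystander: steel bowl, 110 mm across the rim, 50 mm high, beyond the work. Origin: centre of its underside.
There are look-alikes about, which are no part of the job. What is shaped like the plate_coarse but red or turquoise is not meant.

How it is judged:
By the outcome, as a careful person would: the job done as asked, in the order asked, and still so for the second after the job is handed in, with the robot touching nothing.
It also fails if it takes over 136 s, if anything falls off the work surface, if the arm or the gripper's body presses on something with over 40 N, if the wrist force passes 120 N, or if a joint passes its speed limit or range.

### The arm

A 6-joint arm with a two-finger parallel gripper is mounted at the origin on the work surface. World frame = base frame: x ahead of the robot, y to its left, z up, the work surface at z = 0. Lengths are in m, angles in rad, forces in N, time in s.
With the tool pointing down it reaches from about 0.3 to 0.775 m from the base axis. Payload 14.6 kg.
Tool frame: the origin (TCP) lies on the centre line of the jaws, within the pads' length; the fingertips stand ctrl.tcp_to_tips ahead of it and the grasp point (between the pads) lies 2 mm behind it (ctrl.tcp_to_tips is the distance from the TCP to the fingertips, in m); z points along the fingers, y is the line along which they close (so a half turn about z gives the same grasp; the last joint's range is limited). The gripper opens to 94 mm and grips with 3 to 60 N. Pads are 16 mm wide; open, the fingers measure 119 mm over their backs; the gripper's body (75 mm by 177 mm) begins 78 mm behind the grasp point.
Start: joints at [1.215, 0.3, 1.521, -0, 1.321, -0.067], TCP at [0.157, 0.527, 0.222] pointing down, gripper open.
Joint ranges: [-3.03, 3.03], [-0.79, 2.21], [0.23, 2.52], [-1.04, 4.18], [0, 3.07], [-2.55, 2.55]. Speed limits (rad/s): [2.22, 2.22, 2.57, 3.14, 3.14, 3.14].

### API

Orientations are given as [roll, pitch, yaw] about the fixed x, y, z axes, in that order (R = Rz(yaw) Ry(pitch) Rx(roll)).
In Python, from station import telemetry, viewer, hand_in, ctrl gives the robot as it stands.
- The arm moves only by the tool step_arm, never from a script. Its argument "plan" is a list of rows, each an object of numbers: "dx", "dy", "dz": the shift along the tool's x, y, z scaled (see below); "rx", "ry", "rz": the turn, a rotation vector about the tool's x, y, z scaled (see below); "claw": the closure, from 0 (fully open) to 1 (shut). In form: [{"dx": .., "dy": .., "dz": .., "rx": .., "ry": .., "rz": .., "claw": ..}, ...]. A call has 1 to 10 rows; each row shifts and turns the commanded pose from where the row before left it, along the tool's axes as they then stand; what a row does not reach is not made up. The controller multiplies each number of a shift by 0.1 m and each number of a turn by 90 degrees. A row lasts 1/10 s, in which the tool goes at most 50 mm and 8.59 degrees, less where a joint would pass 70% of its speed; a pose out of reach is approached as far as the arm can. A call with a number of a shift or a turn outside -1 to 1 is refused whole. A call with a gripper value outside its range is refused whole. The fingers move at their own pace and stop on an object; "grip_force" is the grip in N (left out, the last holds). Time passes only in rows, so rows that do not move let the fingers close. It gives the time, the measured TCP pose, the force, the opening and the grip force at its end, in the units of the state.
- telemetry.get_obs(): the state, without advancing time (a new reading comes with each control period).
- viewer.camera(name): name is "scene" or "side" or "wrist"; returns a dict with "img" (400x640x3 uint8, red, green, blue), "z_map" (400x640 float32, m along the optical axis (not along the pixel's ray), 0 where there is no reading), "fx", "fy", "cx", "cy" (pixels), "R" (3x3) and "t" (3): a world point X has camera coordinates R X + t; the wrist camera has in their place "tool_from_camera" (4x4, takes a point from camera to tool coordinates, whose origin is the TCP and whose axes are the flange's). Camera axes: x right, y down, z forward; pixel columns grow to the right and rows downward; lengths in m; the calibration is good to about 2 mm. The wrist camera is an equidistant fisheye: a pixel r from the principal point sees the ray r / f radians off the axis. A picture is of the moment at which its call begins: read the wrist's pose just before it.
- hand_in(): hands the job in; it is judged then, once.
Trained networks look in a picture, given as the dict that the camera call returned (one of the last four; its "shot" number tells which), for a name from the list of things; names that differ only in an ending like _2 or _b are one class to them, and where a whole thing is asked for, a point or a joint stands for the part that bears it (a point fixed in the world has none). Each returns a list of dicts, best first, with "score" (0 to 1); they miss things now and then, are a little off and sometimes report something else, mostly with a low value. They report only what shows in the picture. A call takes as long as a camera call. They do not tell look-alikes from the thing itself.
- viewer.recognise(target, picture): "rect" ([left, top, right, bottom] in pixels, round what is visible of it).
The state is a dict: "time_s": time; "qpos": joint angles; "joint_vel": joint speeds; "tau": joint torques, N m; "ee_pos": TCP position; "eef_rot": TCP orientation; "force": force on the tool from outside, world axes, zero at the start; "moment": the same for the moment, N m; "grip_width": finger opening in m; "grip_force": force on a finger pad.
Only numpy, scipy, OpenCV 4.12 (cv2) and the standard library are available. Lean on these libraries where they do the work, as an engineer would, in place of code of your own. Each camera call takes 0.05 s, during which the arm holds its last target. There are 200 camera calls.

## Working session

There is one attempt and no reset: what is moved stays moved. The work goes in short steps, Python scripts to look and compute and a tool call to move; the robot and the scene stay as the last step left them, time stands still between calls to the robot, and variables do not carry over. Pictures are saved under pics/ and viewed, at most 14 in all, crops included, and the job is handed in when it is done.

Besides the shell and the picture viewer there is one more tool, called after "Request:" as a command line: name --argument value ..., lists and objects as JSON in quotes. step_arm: Moves the arm, as the interface text tells. Shifts and turns lie within -1 to 1; 1 stands for 0.1 m of shift or 90 degrees of turn. Its arguments: {"type":"object","properties":{"plan":{"type":"array"},"grip_force":{"type":"number"}},"required":["plan"]}

```bash
mkdir -p pics; ls
cat > h.py <<'E'
import numpy as np, cv2
from station import telemetry, viewer, hand_in, ctrl
def shot(name, fn=None):
    p=viewer.camera(name)
    if fn: cv2.imwrite('pics/'+fn, cv2.cvtColor(p['img'],cv2.COLOR_RGB2BGR))
    return p
def cloud(p):
    z=p['z_map']; v,u=np.mgrid[:400,:640]
    c=np.stack([(u-p['cx'])/p['fx']*z,(v-p['cy'])/p['fy']*z,z],-1)
    w=(c-p['t'])@p['R']; w[z==0]=np.nan
    return w
E
python3 - <<'E'
from h import *
print(telemetry.get_obs(), ctrl.tcp_to_tips)
a=shot('scene','s1.png'); 
for n in ['grater','caddy','board','plate_coarse','plate_fine','plate_slicing','guard','cheese','bottle','bowl']:
    print(n,[(round(d['score'],2),np.round(d['rect']).tolist()) for d in viewer.recognise(n,a)])
w=cloud(a); np.save('s1.npy',w); print(a['R'],a['t'],a['fx'])
b=shot('side','d1.png'); np.save('d1.npy',cloud(b))
E
```

```text
pics
{'time_s': 0.0, 'qpos': array([ 1.21537661e+00,  3.00470307e-01,  1.52158023e+00, -1.62344726e-05,
        1.32071188e+00, -6.65740252e-02]), 'joint_vel': array([ 2.58036599e-04, -9.29057040e-05, -1.49563811e-03, -1.62041431e-03,
       -5.27160047e-04,  1.15315296e-03]), 'tau': array([-4.76944206e-04, -5.31806731e+01, -3.52735698e+01,  7.07880151e-02,
        2.44071818e-02, -8.89574630e-05]), 'ee_pos': array([0.15657226, 0.52698587, 0.22188712]), 'eef_rot': array([-3.14042444e+00, -6.21284001e-05,  2.85275095e+00]), 'force': array([0.74004542, 0.93514275, 1.18009073]), 'moment': array([-0.04857269, -0.03454369,  0.00022542]), 'grip_force': 0.0, 'grip_width': 0.09368713387322283} 0.017
grater []
caddy [(0.94, [245.0, 243.0, 334.0, 296.0])]
board [(0.59, [278.0, 183.0, 370.0, 244.0])]
plate_coarse [(0.79, [333.0, 133.0, 363.0, 155.0]), (0.75, [278.0, 143.0, 302.0, 163.0]), (0.72, [395.0, 168.0, 426.0, 184.0]), (0.51, [344.0, 246.0, 376.0, 274.0]), (0.5, [351.0, 117.0, 374.0, 136.0])]
plate_fine [(0.88, [248.0, 248.0, 293.0, 272.0]), (0.38, [331.0, 131.0, 366.0, 156.0])]
plate_slicing [(0.65, [290.0, 260.0, 324.0, 287.0])]
guard [(0.74, [338.0, 130.0, 358.0, 144.0])]
cheese [(0.94, [369.0, 190.0, 407.0, 237.0])]
bottle [(0.66, [231.0, 285.0, 261.0, 331.0])]
bowl [(0.63, [345.0, 245.0, 377.0, 275.0])]
[[ 0.88142637  0.47224602 -0.00844079]
 [ 0.35413368 -0.67258887 -0.64977961]
 [-0.31253302  0.56974372 -0.76007579]] [-0.47041916 -0.12832587  1.95349762] 472.4617135043943
```

View pics/s1.png

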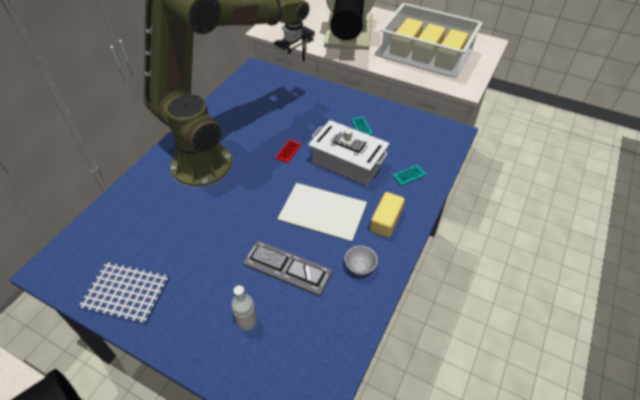

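View pics/d1.png

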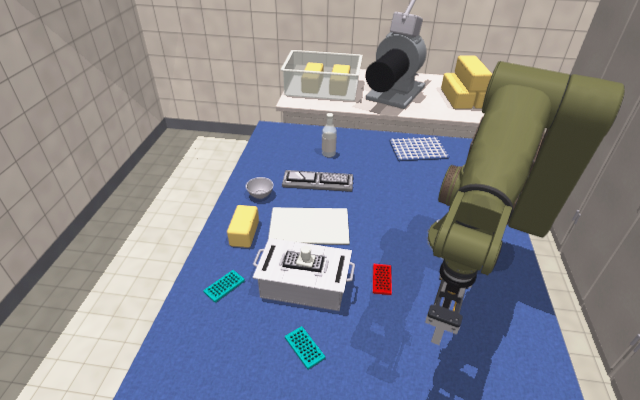

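The scene view shows the grater at (348,150) with the guard on it, the board at (323,211) and the caddy at (287,267). The fine plate is in the left bay at (268,258) and the slicing plate in the right bay at (305,270). The side view agrees. Next I'll fit the fixture poses from depth.

```bash
cat > f.py <<'E'
from h import *
for f in ['s1','d1']:
    w=np.load(f+'.npy')
    x,y,z=w[...,0],w[...,1],w[...,2]
    def rect(n,m):
        P=w[m][:,:2]
        k=cv2.connectedComponentsWithStats(m.astype(np.uint8))
        i=1+np.argmax(k[2][1:,4]); P=w[k[1]==i]
        r=cv2.minAreaRect((P[:,:2]*1000).astype(np.float32)); print(f,n,len(P),np.round(r[0],1),np.round(r[1],1),round(r[2],1),'z',np.round(np.median(P[:,2])*1000,1))
    R=(x>0.15)&(x<0.9)&(abs(y)<.6)
    t=(x>0.2)&(x<0.8)
    rect('grater',R&(z>.098)&(z<.125)&(y>0.05)&(x>.3))
    rect('board',R&(z>.007)&(z<.018)&(y>-.15)&(y<.2))
    rect('caddy',R&(z>.010)&(z<.04)&(y<-.1))
    rect('guard',R&(z>.13)&(z<.18)&(x>.3)&(y>.05))
    rect('knob',R&(z>.150)&(z<.18)&(x>.3)&(y>.05))
E
python3 f.py
```

```text
s1 grater 1995 [532.  288.9] [180.7 309.3] 86.6 z 107.5
s1 board 2762 [561.3  13.6] [297.3 205.1] 6.9 z 12.4
s1 caddy 2290 [ 570.9 -267.6] [294.4 112.3] 2.1 z 25.0
s1 guard 96 [533.3 286.6] [40.7 33. ] 19.8 z 158.9
s1 knob 62 [526.4 286.1] [33.3 29.8] 86.5 z 168.2
d1 grater 3636 [528.9 289.7] [176.3 306.9] 87.3 z 107.4
d1 board 2597 [558.3   7.2] [289.2 202.6] 8.0 z 13.0
d1 caddy 1120 [ 566.1 -266.7] [289.8 113.6] 3.2 z 25.6
d1 guard 145 [516.7 290.3] [42.1 33.3] 19.0 z 165.5
d1 knob 110 [522.9 292.4] [26.9 34.3] 9.1 z 169.9
```

Request:
step_arm --plan '[{"dz": -0.4, "rz": -0.075}, {"dz": -0.4, "rz": -0.075}, {"dx": -0.38, "dy": -0.22}, {"dx": -0.38, "dy": -0.22}, {"dx": -0.38, "dy": -0.22}, {"dx": -0.38, "dy": -0.22}, {"dx": -0.38, "dy": -0.22}, {"dx": -0.38, "dy": -0.22}, {"dx": -0.38, "dy": -0.22}, {"dx": -0.38, "dy": -0.22}]'

```text
$.plan[0]: bad value
```

```bash
cat >> h.py <<'E'
from scipy.spatial.transform import Rotation as Rn
def pose():
    o=telemetry.get_obs(); return o['ee_pos'], Rn.from_euler('xyz',o['eef_rot']).as_matrix(), o
def wcloud(p,pos,R):
    v,u=np.mgrid[:400,:640]; du=(u-p['cx']); dv=(v-p['cy'])
    r=np.hypot(du,dv)+1e-9; th=np.hypot(du/p['fx'],dv/p['fy'])
    z=p['z_map']; k=np.tan(th)*z/r
    c=np.stack([du*k,dv*k,z],-1); T=np.array(p['tool_from_camera'])
    w=(c@T[:3,:3].T+T[:3,3])@R.T+pos
    w[(z==0)|(th>1.4)]=np.nan
    return w
def topdown(p,w,cx,cy,fn,half=.15,zlo=-.01,zhi=.3,px=.001):
    n=int(2*half/px); im=np.zeros((n,n,3),np.uint8)
    m=np.isfinite(w[...,2])&(w[...,2]>zlo)&(w[...,2]<zhi)
    i=((cx+half-w[...,0])/px).round(); j=((cy+half-w[...,1])/px).round()
    m&=(i>=0)&(i<n)&(j>=0)&(j<n)
    im[i[m].astype(int),j[m].astype(int)]=p['img'][m][:,::-1]
    im=cv2.dilate(im,np.ones((3,3))); cv2.imwrite('pics/'+fn,cv2.resize(im,(600,600)))
def go(x,y,z=None,yaw=None):
    """print the yaw turn (units, + rows) then shift in tool axes at target yaw (units of 0.1 m)"""
    p,R,o=pose(); e=o['eef_rot'][2]; yaw=e if yaw is None else np.radians(yaw)
    d=(e-yaw+np.pi/2)%np.pi-np.pi/2
    y2=e-d; z=p[2] if z is None else z
    dw=np.array([x,y,z])-p
    ex=np.array([np.cos(y2),np.sin(y2),0]); ey=np.array([np.sin(y2),-np.cos(y2),0])
    print('rz %.3f | dx %.3f dy %.3f dz %.3f'%(np.degrees(d)/90, dw@ex*10, dw@ey*10, -dw[2]*10), 'at',p.round(4),np.degrees(o['eef_rot']).round(2),'q',o['qpos'].round(2), 't',o['time_s'])
E
python3 - <<'E'
from h import *
pos,R,o=pose(); p=shot('wrist','w1.png'); w=wcloud(p,pos,R); np.save('w1.npy',w)
print(pos,o['eef_rot'],o['time_s'],p['tool_from_camera'],p['fx'],p['cx'],p['cy'])
for n in ['guard','plate_coarse']: print(n,[(round(d['score'],2),np.round(d['rect']).tolist()) for d in viewer.recognise(n,p)])
E
```

```text
[0.15663712 0.52722564 0.22245467] [ 3.14156022e+00 -1.75264693e-05  2.85280218e+00] 0.6 [[ 4.31196018e-04 -9.57135934e-01 -2.89638772e-01  8.42295740e-02]
 [ 9.99999867e-01  3.30870773e-04  3.95346430e-04  9.41676608e-05]
 [-2.82567270e-04 -2.89638904e-01  9.57135949e-01 -1.61989386e-01]
 [ 0.00000000e+00  0.00000000e+00  0.00000000e+00  1.00000000e+00]] 309.70691628693146 321.6220601850005 197.9606554497016
guard []
plate_coarse [(0.75, [175.0, 278.0, 193.0, 305.0]), (0.57, [335.0, 343.0, 402.0, 377.0])]
```

View pics/w1.png

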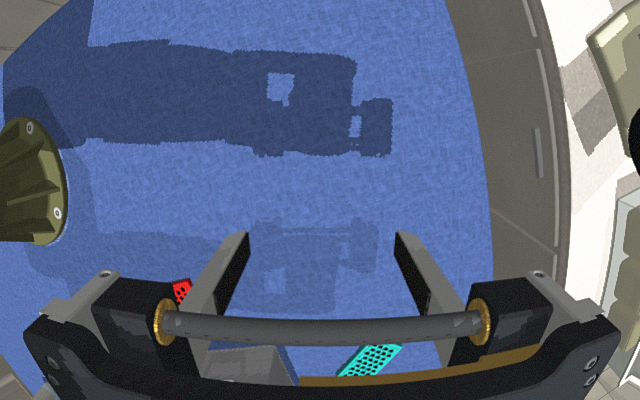

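The wrist view still shows bare table, with the fingers at rows 235–340, because the plan was refused. I'll resend it with all keys filled in.

Request:
step_arm --plan '[{"dx": 0, "dy": 0, "dz": -0.4, "rx": 0, "ry": 0, "rz": -0.075, "claw": 0}, {"dx": 0, "dy": 0, "dz": -0.4, "rx": 0, "ry": 0, "rz": -0.075, "claw": 0}, {"dx": -0.38, "dy": -0.22, "dz": 0, "rx": 0, "ry": 0, "rz": 0, "claw": 0}, {"dx": -0.38, "dy": -0.22, "dz": 0, "rx": 0, "ry": 0, "rz": 0, "claw": 0}, {"dx": -0.38, "dy": -0.22, "dz": 0, "rx": 0, "ry": 0, "rz": 0, "claw": 0}, {"dx": -0.38, "dy": -0.22, "dz": 0, "rx": 0, "ry": 0, "rz": 0, "claw": 0}, {"dx": -0.38, "dy": -0.22, "dz": 0, "rx": 0, "ry": 0, "rz": 0, "claw": 0}, {"dx": -0.38, "dy": -0.22, "dz": 0, "rx": 0, "ry": 0, "rz": 0, "claw": 0}, {"dx": -0.38, "dy": -0.22, "dz": 0, "rx": 0, "ry": 0, "rz": 0, "claw": 0}]'

```text
time_s: 1.65
ee_pos: [0.4154, 0.358, 0.3026]
eef_rot: [3.141, 0.0, 3.088]
force: [-0.6, 0.9, 0.1]
grip_width: 0.0941
grip_force: 0.0
```

Run:
```python
from h import *
pos,R,o=pose(); p=shot('wrist','w2.png'); w=wcloud(p,pos,R); np.save('w2.npy',w)
print(pos,np.degrees(o['eef_rot']),o['time_s'])
for n in ['guard','plate_coarse']: print(n,[(round(d['score'],2),np.round(d['rect']).tolist()) for d in viewer.recognise(n,p)])
for a,b in [(.14,.18),(.163,.18),(.104,.116)]:
    m=(w[...,2]>a)&(w[...,2]<b)&(abs(w[...,0]-.53)<.2)&(abs(w[...,1]-.289)<.12)
    P=w[m]; print(len(P),cv2.minAreaRect((P[:,:2]*1000).astype(np.float32)),np.median(P,0))
```

```text
[0.41539158 0.35804823 0.30260841] [1.79985966e+02 1.14349824e-02 1.76952508e+02] 1.65
guard [(0.91, [253.0, 248.0, 293.0, 301.0]), (0.17, [0.0, 236.0, 13.0, 264.0])]
plate_coarse [(0.78, [246.0, 227.0, 301.0, 309.0]), (0.65, [382.0, 168.0, 455.0, 235.0]), (0.62, [290.0, 344.0, 353.0, 368.0]), (0.56, [191.0, 55.0, 276.0, 109.0])]
787 ((523.592529296875, 290.6495056152344), (31.106048583984375, 31.412385940551758), 35.33283615112305) [0.5179923  0.29247263 0.16960552]
546 ((523.9306640625, 290.1724853515625), (31.106048583984375, 30.242956161499023), 35.33283615112305) [0.52187874 0.29106192 0.17021842]
14134 ((530.5196533203125, 288.6366882324219), (170.1282501220703, 303.673828125), 87.43887329101562) [0.4609957  0.31572362 0.10583857]
```

View pics/w2.png

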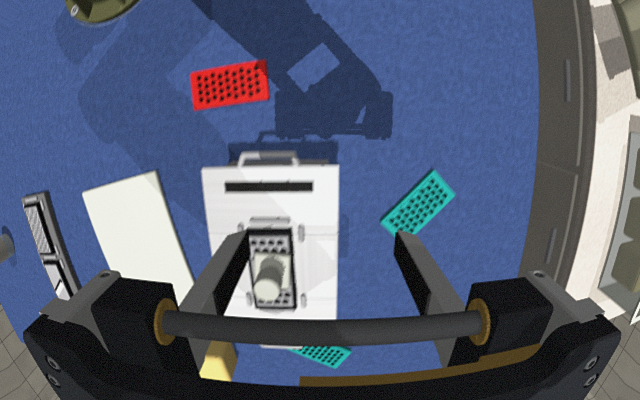

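Wrist view: the guard is at (268,275) on the coarse plate in the grater, the board is at left (137,240), and the red and turquoise decoys are outside. The depth fit puts the knob at (0.524, 0.290) with its top at 0.170, as expected. Next I'll get the plate outline and the move numbers.

Run:
```python
from h import *
w=np.load('w2.npy'); im=cv2.imread('pics/w2.png')
v=im.max(2); d=lambda c,r:(abs(w[...,0]-c[0])<r[0])&(abs(w[...,1]-c[1])<r[1])
def rr(n,m):
    k=cv2.connectedComponentsWithStats(m.astype(np.uint8)); i=1+np.argmax(k[2][1:,4]); P=w[k[1]==i]
    print(n,len(P),cv2.minAreaRect((P[:,:2]*1000).astype(np.float32)),np.median(P[:,2]))
rr('coarse',(w[...,2]>.113)&(w[...,2]<.124)&d((.53,.289),(.08,.05)))
rr('dark',(v<70)&(w[...,2]>.105)&(w[...,2]<.124)&d((.53,.289),(.09,.05)))
rr('board',(w[...,2]>.008)&(w[...,2]<.018)&d((.56,.01),(.2,.14)))
go(.524,.2905,.22,177.4)
```

```text
coarse 2000 ((532.1897583007812, 287.3064880371094), (61.20402145385742, 121.22962188720703), 88.29524230957031) 0.1180893712106094
dark 428 ((523.2708740234375, 308.88214111328125), (128.93275451660156, 50.7725944519043), 21.64017677307129) 0.11763523291367434
board 8200 ((547.8079833984375, 8.045768737792969), (264.8904724121094, 192.07571411132812), 7.754881381988525) 0.011566126572709001
rz -0.007 | dx -1.114 dy -0.624 dz 0.821 at [0.4156 0.3579 0.3021] [-1.7998e+02 -2.0000e-02  1.7676e+02] q [ 0.64  0.25  1.4  -0.    1.49 -0.87] t 1.8
```

Request:
step_arm --plan '[{"dx": -0.28, "dy": -0.156, "dz": 0.205, "rx": 0, "ry": 0, "rz": -0.007, "claw": 0}, {"dx": -0.28, "dy": -0.156, "dz": 0.205, "rx": 0, "ry": 0, "rz": 0, "claw": 0}, {"dx": -0.28, "dy": -0.156, "dz": 0.205, "rx": 0, "ry": 0, "rz": 0, "claw": 0}, {"dx": -0.275, "dy": -0.156, "dz": 0.205, "rx": 0, "ry": 0, "rz": 0, "claw": 0}, {"dx": 0, "dy": 0, "dz": 0.2, "rx": 0, "ry": 0, "rz": 0, "claw": 0}, {"dx": 0, "dy": 0, "dz": 0.2, "rx": 0, "ry": 0, "rz": 0, "claw": 0}, {"dx": 0, "dy": 0, "dz": 0.15, "rx": 0, "ry": 0, "rz": 0, "claw": 0}, {"dx": 0, "dy": 0, "dz": 0.09, "rx": 0, "ry": 0, "rz": 0, "claw": 0}, {"dx": 0, "dy": 0, "dz": 0, "rx": 0, "ry": 0, "rz": 0, "claw": 0.5}, {"dx": 0, "dy": 0, "dz": 0, "rx": 0, "ry": 0, "rz": 0, "claw": 0.75}]' --grip_force 12

```text
time_s: 2.8
ee_pos: [0.5226, 0.2925, 0.1572]
eef_rot: [3.141, 0.001, 3.1]
force: [0.0, 0.9, 0.5]
grip_width: 0.0813
grip_force: 0.0
```

Request:
step_arm --plan '[{"dx": 0, "dy": 0, "dz": 0, "rx": 0, "ry": 0, "rz": 0, "claw": 1}, {"dx": 0, "dy": 0, "dz": 0, "rx": 0, "ry": 0, "rz": 0, "claw": 1}, {"dx": 0, "dy": 0, "dz": 0, "rx": 0, "ry": 0, "rz": 0, "claw": 1}, {"dx": 0, "dy": 0, "dz": 0, "rx": 0, "ry": 0, "rz": 0, "claw": 1}, {"dx": 0, "dy": 0, "dz": 0, "rx": 0, "ry": 0, "rz": 0, "claw": 1}]' --grip_force 12

```text
time_s: 3.3
ee_pos: [0.5227, 0.2919, 0.1565]
eef_rot: [3.142, 0.0, 3.099]
force: [-0.4, -0.0, 1.2]
grip_width: 0.0417
grip_force: 0.0
```

Request:
step_arm --plan '[{"dx": 0, "dy": 0, "dz": 0, "rx": 0, "ry": 0, "rz": 0, "claw": 1}, {"dx": 0, "dy": 0, "dz": 0, "rx": 0, "ry": 0, "rz": 0, "claw": 1}, {"dx": 0, "dy": 0, "dz": 0, "rx": 0, "ry": 0, "rz": 0, "claw": 1}, {"dx": 0, "dy": 0, "dz": -0.1, "rx": 0, "ry": 0, "rz": 0, "claw": 1}, {"dx": 0, "dy": 0, "dz": -0.3, "rx": 0, "ry": 0, "rz": 0, "claw": 1}]' --grip_force 12

```text
time_s: 3.8
ee_pos: [0.5217, 0.2915, 0.1949]
eef_rot: [-3.139, -0.004, 3.099]
force: [0.1, 0.3, -0.1]
grip_width: 0.0319
grip_force: 12.0
```

Run:
```python
from h import *
print(pose()[2]['grip_force'],pose()[2]['grip_width'])
go(.634,.020,.15,187.5)
```

```text
12.000039517879486 0.031853234744691164
rz -0.110 | dx -0.759 dy -2.838 dz 0.449 at [0.5217 0.2915 0.1949] [-179.87   -0.25  177.58] q [ 0.45  0.43  1.41  0.    1.31 -1.08] t 3.8
```

Request:
step_arm --plan '[{"dx": 0, "dy": 0, "dz": -0.1, "rx": 0, "ry": 0, "rz": -0.055, "claw": 1}, {"dx": 0, "dy": 0, "dz": 0, "rx": 0, "ry": 0, "rz": -0.055, "claw": 1}, {"dx": -0.095, "dy": -0.355, "dz": 0, "rx": 0, "ry": 0, "rz": 0, "claw": 1}, {"dx": -0.095, "dy": -0.355, "dz": 0, "rx": 0, "ry": 0, "rz": 0, "claw": 1}, {"dx": -0.095, "dy": -0.355, "dz": 0, "rx": 0, "ry": 0, "rz": 0, "claw": 1}, {"dx": -0.095, "dy": -0.355, "dz": 0, "rx": 0, "ry": 0, "rz": 0, "claw": 1}, {"dx": -0.095, "dy": -0.355, "dz": 0, "rx": 0, "ry": 0, "rz": 0, "claw": 1}, {"dx": -0.095, "dy": -0.355, "dz": 0.2, "rx": 0, "ry": 0, "rz": 0, "claw": 1}, {"dx": -0.095, "dy": -0.355, "dz": 0.3, "rx": 0, "ry": 0, "rz": 0, "claw": 1}, {"dx": -0.095, "dy": -0.355, "dz": 0.3, "rx": 0, "ry": 0, "rz": 0, "claw": 1}]'

```text
time_s: 4.8
ee_pos: [0.6357, 0.0189, 0.1265]
eef_rot: [-3.141, 0.001, -3.011]
force: [0.9, 0.1, -0.8]
grip_width: 0.0318
grip_force: 12.0
```

Run:
```python
from h import *
pos,R,o=pose(); p=shot('wrist','w3.png'); w=wcloud(p,pos,R); np.save('w3.npy',w)
go(.634,.020,.0515,187.5)
m=(w[...,2]>.008)&(w[...,2]<.018)&(abs(w[...,0]-.56)<.2)&(abs(w[...,1]-.01)<.14)&(p['img'].min(2)>140)
k=cv2.connectedComponentsWithStats(m.astype(np.uint8)); i=1+np.argmax(k[2][1:,4]); P=w[k[1]==i]
print('board',len(P),cv2.minAreaRect((P[:,:2]*1000).astype(np.float32)),np.median(P[:,2]))
```

```text
rz -0.002 | dx 0.002 dy 0.060 dz 0.690 at [0.635  0.0141 0.1205] [-179.99   -0.31 -172.7 ] q [-0.04  0.58  1.36 -0.    1.2  -1.73] t 4.85
board 16071 ((582.9530029296875, 61.030555725097656), (235.25213623046875, 94.96820831298828), 12.595504760742188) 0.011782480802580639
```

View pics/w3.png

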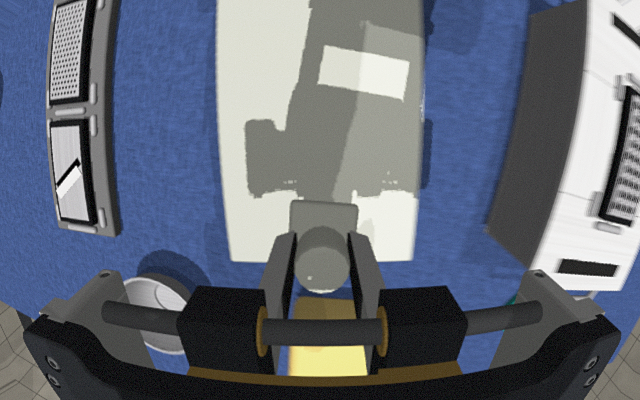

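Request:
step_arm --plan '[{"dx": 0, "dy": 0.05, "dz": 0.3, "rx": 0, "ry": 0, "rz": 0, "claw": 1}, {"dx": 0, "dy": 0, "dz": 0.2, "rx": 0, "ry": 0, "rz": 0, "claw": 1}, {"dx": 0, "dy": 0, "dz": 0.1, "rx": 0, "ry": 0, "rz": 0, "claw": 1}, {"dx": 0, "dy": 0, "dz": 0.05, "rx": 0, "ry": 0, "rz": 0, "claw": 1}, {"dx": 0, "dy": 0, "dz": 0.02, "rx": 0, "ry": 0, "rz": 0, "claw": 1}, {"dx": 0, "dy": 0, "dz": 0, "rx": 0, "ry": 0, "rz": 0, "claw": 1}]'

```text
time_s: 5.45
ee_pos: [0.6347, 0.0253, 0.0603]
eef_rot: [-3.141, 0.001, -3.011]
force: [-0.5, 0.5, -0.4]
grip_width: 0.0315
grip_force: 12.0
```

Request:
step_arm --plan '[{"dx": 0, "dy": 0, "dz": 0.05, "rx": 0, "ry": 0, "rz": 0, "claw": 1}, {"dx": 0, "dy": 0, "dz": 0.03, "rx": 0, "ry": 0, "rz": 0, "claw": 1}, {"dx": 0, "dy": 0, "dz": 0, "rx": 0, "ry": 0, "rz": 0, "claw": 1}]'

```text
time_s: 5.75
ee_pos: [0.6342, 0.0252, 0.0511]
eef_rot: [3.142, -0.001, -3.011]
force: [-0.8, 0.6, -2.1]
grip_width: 0.0318
grip_force: 12.0
```

Request:
step_arm --plan '[{"dx": 0, "dy": 0, "dz": 0, "rx": 0, "ry": 0, "rz": 0, "claw": 0}, {"dx": 0, "dy": 0, "dz": 0, "rx": 0, "ry": 0, "rz": 0, "claw": 0}, {"dx": 0, "dy": 0, "dz": 0, "rx": 0, "ry": 0, "rz": 0, "claw": 0}, {"dx": 0, "dy": 0, "dz": 0, "rx": 0, "ry": 0, "rz": 0, "claw": 0}, {"dx": 0, "dy": 0, "dz": -0.1, "rx": 0, "ry": 0, "rz": 0, "claw": 0}, {"dx": 0, "dy": 0, "dz": -0.3, "rx": 0, "ry": 0, "rz": 0, "claw": 0}, {"dx": 0, "dy": 0, "dz": -0.4, "rx": 0, "ry": 0, "rz": 0, "claw": 0}, {"dx": 0, "dy": 0, "dz": -0.4, "rx": 0, "ry": 0, "rz": 0, "claw": 0}, {"dx": 0, "dy": 0, "dz": -0.3, "rx": 0, "ry": 0, "rz": 0, "claw": 0}, {"dx": 0, "dy": 0, "dz": 0, "rx": 0, "ry": 0, "rz": 0, "claw": 0}]'

```text
time_s: 6.75
ee_pos: [0.6358, 0.0252, 0.2073]
eef_rot: [-3.14, 0.008, -3.011]
force: [0.4, 0.2, -0.6]
grip_width: 0.0942
grip_force: 0.0
```

Run:
```python
from h import *
go(.532,.2873,.2,178.3)
```

```text
rz 0.102 | dx 1.115 dy 2.589 dz 0.073 at [0.6358 0.0252 0.2073] [-179.93    0.46 -172.51] q [-0.02  0.5   1.28 -0.    1.35 -1.72] t 6.75
```

Request:
step_arm --plan '[{"dx": 0, "dy": 0, "dz": 0, "rx": 0, "ry": 0, "rz": 0.051, "claw": 0}, {"dx": 0, "dy": 0, "dz": 0, "rx": 0, "ry": 0, "rz": 0.051, "claw": 0}, {"dx": 0.159, "dy": 0.37, "dz": 0, "rx": 0, "ry": 0, "rz": 0, "claw": 0}, {"dx": 0.159, "dy": 0.37, "dz": 0, "rx": 0, "ry": 0, "rz": 0, "claw": 0}, {"dx": 0.159, "dy": 0.37, "dz": 0, "rx": 0, "ry": 0, "rz": 0, "claw": 0}, {"dx": 0.159, "dy": 0.37, "dz": 0, "rx": 0, "ry": 0, "rz": 0, "claw": 0}, {"dx": 0.159, "dy": 0.37, "dz": 0, "rx": 0, "ry": 0, "rz": 0, "claw": 0}, {"dx": 0.159, "dy": 0.37, "dz": 0, "rx": 0, "ry": 0, "rz": 0, "claw": 0}, {"dx": 0.159, "dy": 0.37, "dz": 0, "rx": 0, "ry": 0, "rz": 0, "claw": 0}, {"dx": 0, "dy": 0, "dz": 0, "rx": 0, "ry": 0, "rz": 0, "claw": 0}]'

```text
time_s: 7.75
ee_pos: [0.5287, 0.291, 0.2012]
eef_rot: [3.141, -0.001, 3.116]
force: [0.7, -0.0, 0.0]
grip_width: 0.0942
grip_force: 0.0
```

Request:
step_arm --plan '[{"dx": 0, "dy": 0, "dz": 0, "rx": 0, "ry": 0, "rz": 0, "claw": 0}]'

```text
time_s: 7.85
ee_pos: [0.5304, 0.2877, 0.2011]
eef_rot: [-3.141, -0.0, 3.113]
force: [-0.0, -0.7, -0.2]
grip_width: 0.0941
grip_force: 0.0
```

Run:
```python
from h import *
pos,R,o=pose(); p=shot('wrist','w4.png'); w=wcloud(p,pos,R); np.save('w4.npy',w)
d=(abs(w[...,0]-.53)<.1)&(abs(w[...,1]-.289)<.06)
m=(w[...,2]>.113)&(w[...,2]<.124)&d
k=cv2.connectedComponentsWithStats(m.astype(np.uint8)); i=1+np.argmax(k[2][1:,4]); P=w[k[1]==i]
r=cv2.minAreaRect((P[:,:2]*1000).astype(np.float32));print(len(P),r,np.median(P[:,2]))
go(r[0][0]/1e3,r[0][1]/1e3,.1255,178.3)
```

```text
9297 ((532.785888671875, 287.34912109375), (60.89008331298828, 120.71923065185547), 88.4732437133789) 0.11833899499077849
rz 0.000 | dx -0.020 dy 0.005 dz 0.757 at [0.5308 0.2869 0.2012] [-1.7997e+02 -2.0000e-02  1.7831e+02] q [ 0.43  0.44  1.39 -0.    1.32 -1.11] t 7.9
```

View pics/w4.png

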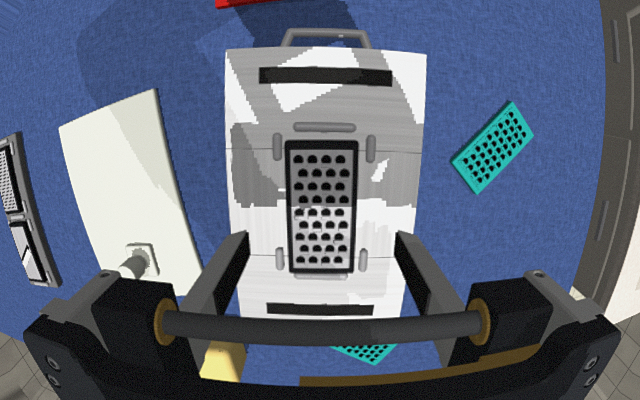

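The coarse plate (322,205) sits between its retainers, the guard stands on the board (142,258), and the fingers straddle the plate. Descending to grip it.

Request:
step_arm --plan '[{"dx": -0.02, "dy": 0, "dz": 0.3, "rx": 0, "ry": 0, "rz": 0, "claw": 0.1}, {"dx": 0, "dy": 0, "dz": 0.25, "rx": 0, "ry": 0, "rz": 0, "claw": 0.1}, {"dx": 0, "dy": 0, "dz": 0.12, "rx": 0, "ry": 0, "rz": 0, "claw": 0.1}, {"dx": 0, "dy": 0, "dz": 0.08, "rx": 0, "ry": 0, "rz": 0, "claw": 0.1}, {"dx": 0, "dy": 0, "dz": 0, "rx": 0, "ry": 0, "rz": 0, "claw": 0.1}, {"dx": 0, "dy": 0, "dz": 0, "rx": 0, "ry": 0, "rz": 0, "claw": 1}, {"dx": 0, "dy": 0, "dz": 0, "rx": 0, "ry": 0, "rz": 0, "claw": 1}, {"dx": 0, "dy": 0, "dz": 0, "rx": 0, "ry": 0, "rz": 0, "claw": 1}, {"dx": 0, "dy": 0, "dz": 0, "rx": 0, "ry": 0, "rz": 0, "claw": 1}, {"dx": 0, "dy": 0, "dz": 0, "rx": 0, "ry": 0, "rz": 0, "claw": 1}]' --grip_force 20

```text
time_s: 8.9
ee_pos: [0.5329, 0.2875, 0.1271]
eef_rot: [3.141, 0.001, 3.112]
force: [-0.5, -0.7, 4.4]
grip_width: 0.0599
grip_force: 20.0
```

Request:
step_arm --plan '[{"dx": 0, "dy": 0, "dz": -0.1, "rx": 0, "ry": 0, "rz": 0, "claw": 1}, {"dx": 0, "dy": 0, "dz": -0.2, "rx": 0, "ry": 0, "rz": 0, "claw": 1}, {"dx": 0, "dy": 0, "dz": -0.4, "rx": 0, "ry": 0, "rz": 0, "claw": 1}, {"dx": 0, "dy": 0, "dz": 0, "rx": 0, "ry": 0, "rz": 0, "claw": 1}]'

```text
time_s: 9.3
ee_pos: [0.5343, 0.2881, 0.2021]
eef_rot: [3.138, 0.007, 3.112]
force: [-0.3, -0.2, -0.9]
grip_width: 0.0595
grip_force: 20.0
```

Run:
```python
from h import *
go(.5104,.0035,.15,187.5)
w=np.load('w4.npy')
for n,lo,hi,c,r in [('retainers',.109,.1145,(.53,.289),(.085,.055)),('guardfoot',.017,.075,(.634,.025),(.05,.05))]:
    m=(w[...,2]>lo)&(w[...,2]<hi)&(abs(w[...,0]-c[0])<r[0])&(abs(w[...,1]-c[1])<r[1])
    k=cv2.connectedComponentsWithStats(m.astype(np.uint8))
    for i in range(1,k[0]):
        if k[2][i,4]>25: P=w[k[1]==i]; print(n,len(P),P[:,:2].min(0).round(4),P[:,:2].max(0).round(4))
```

```text
rz -0.102 | dx 0.608 dy -2.790 dz 0.521 at [0.5343 0.2881 0.2021] [179.8    0.4  178.31] q [ 0.43  0.44  1.38 -0.    1.31 -1.11] t 9.3
retainers 533 [0.4577 0.2663] [0.4664 0.3176]
retainers 220 [0.466  0.2485] [0.4888 0.256 ]
retainers 217 [0.4698 0.3259] [0.4926 0.3335]
retainers 27 [0.4714 0.2609] [0.4727 0.2733]
retainers 171 [0.5695 0.2425] [0.5909 0.2512]
retainers 168 [0.5733 0.3208] [0.5958 0.3287]
retainers 348 [0.5953 0.2605] [0.6038 0.3099]
guardfoot 1027 [0.6104 0.0015] [0.6609 0.0508]
```

Request:
step_arm --plan '[{"dx": 0, "dy": 0, "dz": 0, "rx": 0, "ry": 0, "rz": -0.051, "claw": 1}, {"dx": 0, "dy": 0, "dz": 0, "rx": 0, "ry": 0, "rz": -0.051, "claw": 1}, {"dx": 0.076, "dy": -0.349, "dz": 0, "rx": 0, "ry": 0, "rz": 0, "claw": 1}, {"dx": 0.076, "dy": -0.349, "dz": 0, "rx": 0, "ry": 0, "rz": 0, "claw": 1}, {"dx": 0.076, "dy": -0.349, "dz": 0, "rx": 0, "ry": 0, "rz": 0, "claw": 1}, {"dx": 0.076, "dy": -0.349, "dz": 0, "rx": 0, "ry": 0, "rz": 0, "claw": 1}, {"dx": 0.076, "dy": -0.349, "dz": 0, "rx": 0, "ry": 0, "rz": 0, "claw": 1}, {"dx": 0.076, "dy": -0.349, "dz": 0.12, "rx": 0, "ry": 0, "rz": 0, "claw": 1}, {"dx": 0.076, "dy": -0.349, "dz": 0.2, "rx": 0, "ry": 0, "rz": 0, "claw": 1}, {"dx": 0.076, "dy": -0.349, "dz": 0.2, "rx": 0, "ry": 0, "rz": 0, "claw": 1}]'

```text
time_s: 10.3
ee_pos: [0.5084, 0.0013, 0.144]
eef_rot: [-3.141, 0.0, -3.011]
force: [0.6, -0.2, -2.6]
grip_width: 0.0596
grip_force: 20.0
```

Request:
step_arm --plan '[{"dx": 0, "dy": 0, "dz": 0.4, "rx": 0, "ry": 0, "rz": 0, "claw": 1}, {"dx": 0, "dy": 0, "dz": 0.35, "rx": 0, "ry": 0, "rz": 0, "claw": 1}, {"dx": 0, "dy": 0, "dz": 0.2, "rx": 0, "ry": 0, "rz": 0, "claw": 1}, {"dx": 0, "dy": 0, "dz": 0.1, "rx": 0, "ry": 0, "rz": 0, "claw": 1}, {"dx": 0, "dy": 0, "dz": 0, "rx": 0, "ry": 0, "rz": 0, "claw": 1}, {"dx": 0, "dy": 0, "dz": 0, "rx": 0, "ry": 0, "rz": 0, "claw": 1}]'

```text
time_s: 10.9
ee_pos: [0.5094, 0.0026, 0.0404]
eef_rot: [-3.141, 0.001, -3.011]
force: [-0.9, 0.4, -2.0]
grip_width: 0.0599
grip_force: 20.0
```

Request:
step_arm --plan '[{"dx": 0, "dy": 0, "dz": 0.04, "rx": 0, "ry": 0, "rz": 0, "claw": 1}, {"dx": 0, "dy": 0, "dz": 0.025, "rx": 0, "ry": 0, "rz": 0, "claw": 1}, {"dx": 0, "dy": 0, "dz": 0, "rx": 0, "ry": 0, "rz": 0, "claw": 1}, {"dx": 0, "dy": 0, "dz": 0.007, "rx": 0, "ry": 0, "rz": 0, "claw": 1}, {"dx": 0, "dy": 0, "dz": 0, "rx": 0, "ry": 0, "rz": 0, "claw": 1}]'

```text
time_s: 11.4
ee_pos: [0.509, 0.0026, 0.033]
eef_rot: [-3.142, 0.0, -3.011]
force: [-4.3, -0.1, 7.7]
grip_width: 0.0598
grip_force: 20.0
```

Request:
step_arm --plan '[{"dx": 0, "dy": 0, "dz": 0, "rx": 0, "ry": 0, "rz": 0, "claw": 0}, {"dx": 0, "dy": 0, "dz": 0, "rx": 0, "ry": 0, "rz": 0, "claw": 0}, {"dx": 0, "dy": 0, "dz": 0, "rx": 0, "ry": 0, "rz": 0, "claw": 0}, {"dx": 0, "dy": 0, "dz": -0.1, "rx": 0, "ry": 0, "rz": 0, "claw": 0}, {"dx": 0, "dy": 0, "dz": -0.3, "rx": 0, "ry": 0, "rz": 0, "claw": 0}, {"dx": 0, "dy": 0, "dz": -0.4, "rx": 0, "ry": 0, "rz": 0, "claw": 0}, {"dx": 0, "dy": 0, "dz": -0.4, "rx": 0, "ry": 0, "rz": 0, "claw": 0}, {"dx": 0, "dy": 0, "dz": 0, "rx": 0, "ry": 0, "rz": 0, "claw": 0}]'

```text
time_s: 12.2
ee_pos: [0.5109, 0.0025, 0.158]
eef_rot: [-3.14, 0.009, -3.011]
force: [-0.0, 0.6, -0.3]
grip_width: 0.094
grip_force: 0.0
```

Run:
```python
from h import *
go(.5001,-.270,.14,182.6)
```

```text
rz 0.054 | dx 0.232 dy -2.717 dz 0.180 at [0.5109 0.0025 0.158 ] [-179.9     0.49 -172.51] q [-0.07  0.27  1.71 -0.    1.15 -1.77] t 12.2
```

Request:
step_arm --plan '[{"dx": 0, "dy": 0, "dz": 0, "rx": 0, "ry": 0, "rz": 0.054, "claw": 0}, {"dx": 0.029, "dy": -0.34, "dz": 0, "rx": 0, "ry": 0, "rz": 0, "claw": 0}, {"dx": 0.029, "dy": -0.34, "dz": 0, "rx": 0, "ry": 0, "rz": 0, "claw": 0}, {"dx": 0.029, "dy": -0.34, "dz": 0, "rx": 0, "ry": 0, "rz": 0, "claw": 0}, {"dx": 0.029, "dy": -0.34, "dz": 0, "rx": 0, "ry": 0, "rz": 0, "claw": 0}, {"dx": 0.029, "dy": -0.34, "dz": 0, "rx": 0, "ry": 0, "rz": 0, "claw": 0}, {"dx": 0.029, "dy": -0.34, "dz": 0, "rx": 0, "ry": 0, "rz": 0, "claw": 0}, {"dx": 0.029, "dy": -0.34, "dz": 0.1, "rx": 0, "ry": 0, "rz": 0, "claw": 0}, {"dx": 0.029, "dy": -0.34, "dz": 0.1, "rx": 0, "ry": 0, "rz": 0, "claw": 0}, {"dx": 0, "dy": 0, "dz": 0, "rx": 0, "ry": 0, "rz": 0, "claw": 0}]'

```text
time_s: 13.2
ee_pos: [0.4969, -0.273, 0.1306]
eef_rot: [3.141, -0.002, -3.099]
force: [0.4, 0.2, -0.0]
grip_width: 0.094
grip_force: 0.0
```

Request:
step_arm --plan '[{"dx": 0, "dy": 0, "dz": 0, "rx": 0, "ry": 0, "rz": 0, "claw": 0}, {"dx": 0, "dy": 0, "dz": 0, "rx": 0, "ry": 0, "rz": 0, "claw": 0}]'

```text
time_s: 13.4
ee_pos: [0.4982, -0.2694, 0.1325]
eef_rot: [3.142, 0.0, -3.095]
force: [-0.7, 0.3, 0.4]
grip_width: 0.094
grip_force: 0.0
```

```bash
cat > look.py <<'E'
from h import *
import sys
fn=sys.argv[1]; B=float(sys.argv[2]); cx,cy=float(sys.argv[3]),float(sys.argv[4])
pos,R,o=pose(); p=shot('wrist',fn+'.png'); w=wcloud(p,pos,R); np.save(fn+'.npy',w)
def comps(n,lo,hi,r,mn):
    m=(w[...,2]>B+lo)&(w[...,2]<B+hi)&(abs(w[...,0]-cx)<r[0])&(abs(w[...,1]-cy)<r[1])
    k=cv2.connectedComponentsWithStats(m.astype(np.uint8))
    for i in range(1,k[0]):
        if k[2][i,4]>mn:
            P=w[k[1]==i]; q=cv2.minAreaRect((P[:,:2]*1000).astype(np.float32))
            print(n,len(P),np.round(q[0],1),np.round(q[1],1),round(q[2],1),'z',P[:,2].mean().round(4))
comps('plate',.0085,.018,(.1,.06),200)
comps('ret',.003,.0083,(.088,.055),50)
go(cx,cy)
E
python3 look.py w5 .018 .5001 -.27
```

```text
plate 8221 [ 500.8 -272.9] [120.5  61. ] 3.0 z 0.0302
plate 1144 [ 588.8 -267.7] [23.9 59.8] 1.7 z 0.0299
ret 460 [ 431.9 -276.2] [ 7.3 50. ] 2.5 z 0.0231
ret 196 [ 446.9 -236.8] [23.4  7.4] 3.8 z 0.023
ret 207 [ 450.8 -314.6] [22.6  8.1] 1.7 z 0.0229
ret 147 [ 553.7 -308.3] [23.   7.8] 5.6 z 0.0229
ret 147 [ 549.2 -230.7] [21.8  7.2] 5.5 z 0.023
ret 300 [ 569.3 -268.7] [ 8.  50.2] 4.1 z 0.023
ret 65 [ 582.1 -307.1] [ 6.4 11.4] 88.2 z 0.0229
ret 94 [ 580.1 -229.7] [15.7  7.3] 5.5 z 0.0228
ret 148 [ 578.7 -267.7] [ 2.5 60.1] 2.9 z 0.024
rz 0.000 | dx -0.017 dy -0.008 dz -0.000 at [ 0.4984 -0.2693  0.1326] [-1.7999e+02  2.0000e-02 -1.7732e+02] q [-0.56  0.42  1.57  0.    1.15 -2.18] t 13.45
```

View pics/w5.png

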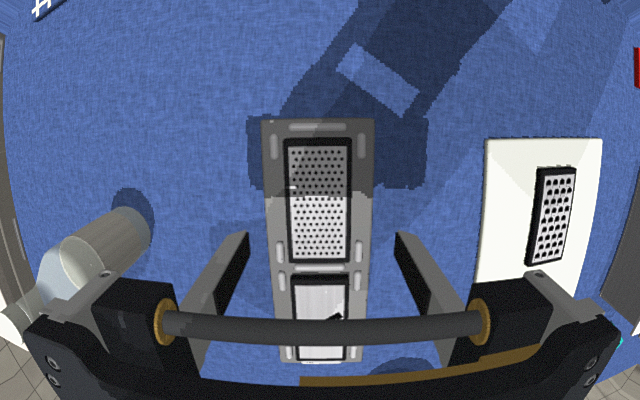

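Wrist view: the fine plate (320,200) is in the near bay and the slicing plate (320,318) in the far one. The coarse plate lies on the board (553,215). The bottle is at left (110,250), so I'll check clearance to it before descending.

Run:
```python
from h import *
for f in ['s1','d1','w5']:
    w=np.load(f+'.npy'); m=(w[...,2]>.04)&(w[...,2]<.21)&(w[...,1]<-.335)&(w[...,1]>-.6)&(w[...,0]>.3)&(w[...,0]<.8)
    P=w[m]; print(f,len(P),np.percentile(P,[2,50,98],axis=0).round(3).tolist())
go(.5008,-.2729,.0385,183.0)
```

```text
s1 671 [[0.534, -0.526, 0.046], [0.566, -0.506, 0.129], [0.586, -0.474, 0.202]]
d1 407 [[0.519, -0.5, 0.044], [0.547, -0.475, 0.113], [0.579, -0.459, 0.202]]
w5 6399 [[0.522, -0.505, 0.044], [0.54, -0.481, 0.123], [0.563, -0.463, 0.2]]
rz -0.004 | dx -0.022 dy -0.037 dz 0.941 at [ 0.4984 -0.2693  0.1326] [-1.7999e+02  2.0000e-02 -1.7732e+02] q [-0.56  0.42  1.57  0.    1.15 -2.18] t 13.45
```

Request:
step_arm --plan '[{"dx": -0.022, "dy": -0.037, "dz": 0.35, "rx": 0, "ry": 0, "rz": -0.004, "claw": 0.1}, {"dx": 0, "dy": 0, "dz": 0.3, "rx": 0, "ry": 0, "rz": 0, "claw": 0.1}, {"dx": 0, "dy": 0, "dz": 0.15, "rx": 0, "ry": 0, "rz": 0, "claw": 0.1}, {"dx": 0, "dy": 0, "dz": 0.09, "rx": 0, "ry": 0, "rz": 0, "claw": 0.1}, {"dx": 0, "dy": 0, "dz": 0.035, "rx": 0, "ry": 0, "rz": 0, "claw": 0.1}, {"dx": 0, "dy": 0, "dz": 0, "rx": 0, "ry": 0, "rz": 0, "claw": 0.1}]'

```text
time_s: 14.05
ee_pos: [0.5009, -0.2738, 0.0404]
eef_rot: [-3.141, 0.001, -3.089]
force: [-0.4, -0.5, 0.6]
grip_width: 0.0846
grip_force: 0.0
```

Request:
step_arm --plan '[{"dx": 0, "dy": 0, "dz": 0, "rx": 0, "ry": 0, "rz": 0, "claw": 1}, {"dx": 0, "dy": 0, "dz": 0, "rx": 0, "ry": 0, "rz": 0, "claw": 1}, {"dx": 0, "dy": 0, "dz": 0, "rx": 0, "ry": 0, "rz": 0, "claw": 1}, {"dx": 0, "dy": 0, "dz": 0, "rx": 0, "ry": 0, "rz": 0, "claw": 1}, {"dx": 0, "dy": 0, "dz": 0, "rx": 0, "ry": 0, "rz": 0, "claw": 1}, {"dx": 0, "dy": 0, "dz": 0, "rx": 0, "ry": 0, "rz": 0, "claw": 1}]'

```text
time_s: 14.65
ee_pos: [0.5006, -0.2738, 0.0402]
eef_rot: [-3.141, 0.0, -3.09]
force: [-2.2, 2.3, 6.0]
grip_width: 0.0597
grip_force: 20.0
```

Run:
```python
from h import *
print(pose()[2]['grip_width'],pose()[2]['grip_force'])
go(.5308,.2886,.20,177.3)
```

```text
0.0597408805260705 19.99973326921463
rz 0.063 | dx -0.036 dy 5.632 dz -1.598 at [ 0.5006 -0.2738  0.0402] [-1.7999e+02  2.0000e-02 -1.7702e+02] q [-0.56  0.56  1.62  0.    0.97 -2.19] t 14.65
```

Request:
step_arm --plan '[{"dx": 0, "dy": 0, "dz": -0.1, "rx": 0, "ry": 0, "rz": 0, "claw": 1}, {"dx": 0, "dy": 0, "dz": -0.3, "rx": 0, "ry": 0, "rz": 0, "claw": 1}, {"dx": 0, "dy": 0, "dz": -0.4, "rx": 0, "ry": 0, "rz": 0, "claw": 1}, {"dx": 0, "dy": 0, "dz": -0.4, "rx": 0, "ry": 0, "rz": 0, "claw": 1}, {"dx": 0, "dy": 0, "dz": -0.4, "rx": 0, "ry": 0, "rz": 0.063, "claw": 1}, {"dx": 0, "dy": 0.4, "dz": 0, "rx": 0, "ry": 0, "rz": 0, "claw": 1}, {"dx": 0, "dy": 0.4, "dz": 0, "rx": 0, "ry": 0, "rz": 0, "claw": 1}, {"dx": 0, "dy": 0.4, "dz": 0, "rx": 0, "ry": 0, "rz": 0, "claw": 1}, {"dx": 0, "dy": 0.4, "dz": 0, "rx": 0, "ry": 0, "rz": 0, "claw": 1}, {"dx": 0, "dy": 0.4, "dz": 0, "rx": 0, "ry": 0, "rz": 0, "claw": 1}]'

```text
time_s: 15.65
ee_pos: [0.5095, -0.0725, 0.2003]
eef_rot: [-3.141, 0.0, 3.095]
force: [0.8, 0.1, -1.3]
grip_width: 0.0595
grip_force: 20.0
```

Request:
step_arm --plan '[{"dx": 0, "dy": 0.4, "dz": 0, "rx": 0, "ry": 0, "rz": 0, "claw": 1}, {"dx": 0, "dy": 0.4, "dz": 0, "rx": 0, "ry": 0, "rz": 0, "claw": 1}, {"dx": 0, "dy": 0.4, "dz": 0, "rx": 0, "ry": 0, "rz": 0, "claw": 1}, {"dx": 0, "dy": 0.4, "dz": 0, "rx": 0, "ry": 0, "rz": 0, "claw": 1}, {"dx": 0, "dy": 0.4, "dz": 0, "rx": 0, "ry": 0, "rz": 0, "claw": 1}, {"dx": 0, "dy": 0.4, "dz": 0, "rx": 0, "ry": 0, "rz": 0, "claw": 1}, {"dx": 0, "dy": 0.4, "dz": 0, "rx": 0, "ry": 0, "rz": 0, "claw": 1}, {"dx": 0, "dy": 0.4, "dz": 0, "rx": 0, "ry": 0, "rz": 0, "claw": 1}, {"dx": 0, "dy": 0, "dz": 0, "rx": 0, "ry": 0, "rz": 0, "claw": 1}, {"dx": 0, "dy": 0, "dz": 0, "rx": 0, "ry": 0, "rz": 0, "claw": 1}]'

```text
time_s: 16.65
ee_pos: [0.5245, 0.2461, 0.1997]
eef_rot: [-3.141, -0.0, 3.096]
force: [-0.4, 0.6, -0.8]
grip_width: 0.0598
grip_force: 20.0
```

Run:
```python
from h import *
go(.5306,.2886,.14,177.3)
```

```text
rz 0.001 | dx -0.041 dy 0.428 dz 0.597 at [0.5245 0.2461 0.1997] [-1.7998e+02 -2.0000e-02  1.7740e+02] q [ 0.38  0.38  1.46 -0.    1.3  -1.15] t 16.65
```

Request:
step_arm --plan '[{"dx": -0.041, "dy": 0.2, "dz": 0, "rx": 0, "ry": 0, "rz": 0.001, "claw": 1}, {"dx": 0, "dy": 0.228, "dz": 0.1, "rx": 0, "ry": 0, "rz": 0, "claw": 1}, {"dx": 0, "dy": 0, "dz": 0.25, "rx": 0, "ry": 0, "rz": 0, "claw": 1}, {"dx": 0, "dy": 0, "dz": 0.2, "rx": 0, "ry": 0, "rz": 0, "claw": 1}, {"dx": 0, "dy": 0, "dz": 0.03, "rx": 0, "ry": 0, "rz": 0, "claw": 1}, {"dx": 0, "dy": 0, "dz": 0, "rx": 0, "ry": 0, "rz": 0, "claw": 1}, {"dx": 0, "dy": 0, "dz": 0, "rx": 0, "ry": 0, "rz": 0, "claw": 1}]'

```text
time_s: 17.35
ee_pos: [0.5316, 0.2879, 0.1432]
eef_rot: [3.141, 0.002, 3.092]
force: [0.1, -0.0, -0.2]
grip_width: 0.0596
grip_force: 20.0
```

```bash
python3 - <<'E'
from h import *
go(.5306,.2886,.1285,177.3)
E
python3 look.py w6 .106 .5308 .2886
```

```text
rz -0.001 | dx 0.011 dy 0.007 dz 0.147 at [0.5316 0.2879 0.1432] [1.7996e+02 9.0000e-02 1.7718e+02] q [ 0.44  0.49  1.45 -0.    1.2  -1.09] t 17.35
ret 948 [462.1 292.2] [50.6  7.8] 87.2 z 0.111
ret 379 [477.3 252. ] [ 8.  23.5] 86.2 z 0.111
ret 373 [481.4 329.5] [ 7.8 23.2] 85.0 z 0.111
ret 216 [581.  247.7] [ 7.8 23.7] 81.9 z 0.1109
ret 201 [584.7 324.3] [23.   7.2] 1.3 z 0.111
rz 0.000 | dx 0.008 dy 0.005 dz -0.000 at [0.5316 0.288  0.1432] [1.7995e+02 1.0000e-01 1.7719e+02] q [ 0.44  0.49  1.45 -0.    1.2  -1.09] t 17.4
```

View pics/w6.png

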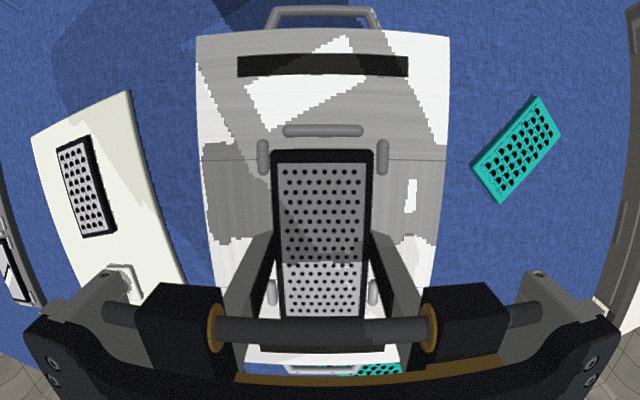

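The fine plate hangs squarely over the seat (322,235), inside the retainers. Lowering it now.

Request:
step_arm --plan '[{"dx": 0.008, "dy": 0.005, "dz": 0.06, "rx": 0, "ry": 0, "rz": 0, "claw": 1}, {"dx": 0, "dy": 0, "dz": 0.05, "rx": 0, "ry": 0, "rz": 0, "claw": 1}, {"dx": 0, "dy": 0, "dz": 0.03, "rx": 0, "ry": 0, "rz": 0, "claw": 1}, {"dx": 0, "dy": 0, "dz": 0.01, "rx": 0, "ry": 0, "rz": 0, "claw": 1}, {"dx": 0, "dy": 0, "dz": 0, "rx": 0, "ry": 0, "rz": 0, "claw": 1}]'

```text
time_s: 17.9
ee_pos: [0.5301, 0.2887, 0.1281]
eef_rot: [-3.141, 0.0, 3.093]
force: [-7.4, -3.8, 14.3]
grip_width: 0.0596
grip_force: 20.0
```

Request:
step_arm --plan '[{"dx": 0, "dy": 0, "dz": 0, "rx": 0, "ry": 0, "rz": 0, "claw": 0}, {"dx": 0, "dy": 0, "dz": 0, "rx": 0, "ry": 0, "rz": 0, "claw": 0}, {"dx": 0, "dy": 0, "dz": 0, "rx": 0, "ry": 0, "rz": 0, "claw": 0}, {"dx": 0, "dy": 0, "dz": -0.1, "rx": 0, "ry": 0, "rz": 0, "claw": 0}, {"dx": 0, "dy": 0, "dz": -0.3, "rx": 0, "ry": 0, "rz": 0, "claw": 0}, {"dx": 0, "dy": 0, "dz": -0.4, "rx": 0, "ry": 0, "rz": 0, "claw": 0}, {"dx": 0, "dy": 0, "dz": 0, "rx": 0, "ry": 0, "rz": 0, "claw": 0}, {"dx": 0, "dy": 0, "dz": 0, "rx": 0, "ry": 0, "rz": 0, "claw": 0}]'

```text
time_s: 18.7
ee_pos: [0.5304, 0.2889, 0.2078]
eef_rot: [3.141, 0.002, 3.093]
force: [-0.8, 0.2, -1.3]
grip_width: 0.0939
grip_force: 0.0
```

```bash
python3 look.py w7 .106 .5308 .2886
python3 - <<'E'
from h import *
go(.509,.0026,.15,187.5)
E
```

```text
plate 8981 [529.9 288.8] [ 60.6 119.8] 87.4 z 0.1182
ret 526 [462.4 291.7] [50.3  7. ] 87.2 z 0.1111
ret 209 [477.2 252.3] [ 7.3 22.4] 88.6 z 0.111
ret 214 [481.5 329.8] [ 7.2 23.4] 88.6 z 0.111
ret 163 [581.1 247.1] [ 7.7 23.5] 85.4 z 0.1108
ret 163 [585.  324.7] [ 7.8 22.9] 90.0 z 0.111
ret 352 [599.4 285. ] [50.5  7.9] 87.5 z 0.1108
rz 0.000 | dx -0.008 dy -0.001 dz -0.000 at [0.53   0.2887 0.2065] [-1.7999e+02 -2.0000e-02  1.7723e+02] q [ 0.44  0.43  1.38  0.    1.33 -1.08] t 18.75
rz -0.114 | dx 0.582 dy -2.809 dz 0.565 at [0.53   0.2887 0.2065] [-1.7999e+02 -2.0000e-02  1.7723e+02] q [ 0.44  0.43  1.38  0.    1.33 -1.08] t 18.75
```

Request:
step_arm --plan '[{"dx": 0, "dy": 0, "dz": 0, "rx": 0, "ry": 0, "rz": -0.057, "claw": 0}, {"dx": 0, "dy": 0, "dz": 0, "rx": 0, "ry": 0, "rz": -0.057, "claw": 0}, {"dx": 0.073, "dy": -0.351, "dz": 0, "rx": 0, "ry": 0, "rz": 0, "claw": 0}, {"dx": 0.073, "dy": -0.351, "dz": 0, "rx": 0, "ry": 0, "rz": 0, "claw": 0}, {"dx": 0.073, "dy": -0.351, "dz": 0, "rx": 0, "ry": 0, "rz": 0, "claw": 0}, {"dx": 0.073, "dy": -0.351, "dz": 0, "rx": 0, "ry": 0, "rz": 0, "claw": 0}, {"dx": 0.073, "dy": -0.351, "dz": 0, "rx": 0, "ry": 0, "rz": 0, "claw": 0}, {"dx": 0.073, "dy": -0.351, "dz": 0.1, "rx": 0, "ry": 0, "rz": 0, "claw": 0}, {"dx": 0.073, "dy": -0.351, "dz": 0.3, "rx": 0, "ry": 0, "rz": 0, "claw": 0}, {"dx": 0.073, "dy": -0.351, "dz": 0.3, "rx": 0, "ry": 0, "rz": 0, "claw": 0}]'

```text
time_s: 19.75
ee_pos: [0.5082, 0.0014, 0.1353]
eef_rot: [3.142, -0.0, -3.011]
force: [1.0, 0.7, -0.6]
grip_width: 0.0937
grip_force: 0.0
```

Request:
step_arm --plan '[{"dx": 0, "dy": 0, "dz": 0, "rx": 0, "ry": 0, "rz": 0, "claw": 0}, {"dx": 0, "dy": 0, "dz": 0, "rx": 0, "ry": 0, "rz": 0, "claw": 0}]'

```text
time_s: 19.95
ee_pos: [0.5084, 0.0024, 0.1358]
eef_rot: [3.141, -0.002, -3.012]
force: [0.4, 0.1, 0.7]
grip_width: 0.0939
grip_force: 0.0
```

```bash
python3 look.py w8 .012 .509 .0026
python3 - <<'E'
from h import *
go(.509,.0026,.0325,187.5)
E
```

```text
plate 7823 [508.9   2.5] [120.1  61. ] 7.5 z 0.0243
rz 0.000 | dx -0.000 dy -0.004 dz -0.000 at [0.5089 0.003  0.1367] [ 1.7999e+02 -3.0000e-02 -1.7253e+02] q [-0.07  0.3   1.73  0.    1.11 -1.77] t 20.0
rz -0.000 | dx -0.000 dy -0.004 dz 1.042 at [0.5089 0.003  0.1367] [ 1.7999e+02 -3.0000e-02 -1.7253e+02] q [-0.07  0.3   1.73  0.    1.11 -1.77] t 20.0
```

Request:
step_arm --plan '[{"dx": 0, "dy": 0, "dz": 0.4, "rx": 0, "ry": 0, "rz": 0, "claw": 0.1}, {"dx": 0, "dy": 0, "dz": 0.3, "rx": 0, "ry": 0, "rz": 0, "claw": 0.1}, {"dx": 0, "dy": 0, "dz": 0.18, "rx": 0, "ry": 0, "rz": 0, "claw": 0.1}, {"dx": 0, "dy": 0, "dz": 0.1, "rx": 0, "ry": 0, "rz": 0, "claw": 0.1}, {"dx": 0, "dy": 0, "dz": 0.05, "rx": 0, "ry": 0, "rz": 0, "claw": 0.1}, {"dx": 0, "dy": 0, "dz": 0, "rx": 0, "ry": 0, "rz": 0, "claw": 1}, {"dx": 0, "dy": 0, "dz": 0, "rx": 0, "ry": 0, "rz": 0, "claw": 1}, {"dx": 0, "dy": 0, "dz": 0, "rx": 0, "ry": 0, "rz": 0, "claw": 1}, {"dx": 0, "dy": 0, "dz": 0, "rx": 0, "ry": 0, "rz": 0, "claw": 1}, {"dx": 0, "dy": 0, "dz": 0, "rx": 0, "ry": 0, "rz": 0, "claw": 1}]'

```text
time_s: 21.0
ee_pos: [0.5093, 0.0027, 0.0345]
eef_rot: [-3.141, 0.001, -3.011]
force: [-2.1, 0.7, 7.4]
grip_width: 0.0595
grip_force: 20.0
```

Run:
```python
from h import *
o=pose()[2]; print(o['grip_width'],o['grip_force'])
go(.5006,-.2726,.1,183.1)
```

```text
0.05950589149851745 20.00081866979599
rz 0.049 | dx 0.236 dy -2.745 dz -0.655 at [0.5093 0.0027 0.0345] [-1.7999e+02  7.0000e-02 -1.7252e+02] q [-0.07  0.45  1.8   0.    0.89 -1.77] t 21.0
```

Request:
step_arm --plan '[{"dx": 0, "dy": 0, "dz": -0.1, "rx": 0, "ry": 0, "rz": 0, "claw": 1}, {"dx": 0, "dy": 0, "dz": -0.4, "rx": 0, "ry": 0, "rz": 0, "claw": 1}, {"dx": 0, "dy": 0, "dz": -0.3, "rx": 0, "ry": 0, "rz": 0.049, "claw": 1}, {"dx": 0.034, "dy": -0.392, "dz": 0, "rx": 0, "ry": 0, "rz": 0, "claw": 1}, {"dx": 0.034, "dy": -0.392, "dz": 0, "rx": 0, "ry": 0, "rz": 0, "claw": 1}, {"dx": 0.034, "dy": -0.392, "dz": 0, "rx": 0, "ry": 0, "rz": 0, "claw": 1}, {"dx": 0.034, "dy": -0.392, "dz": 0, "rx": 0, "ry": 0, "rz": 0, "claw": 1}, {"dx": 0.034, "dy": -0.392, "dz": 0, "rx": 0, "ry": 0, "rz": 0, "claw": 1}, {"dx": 0.034, "dy": -0.392, "dz": 0, "rx": 0, "ry": 0, "rz": 0, "claw": 1}, {"dx": 0.034, "dy": -0.392, "dz": 0, "rx": 0, "ry": 0, "rz": 0, "claw": 1}]'

```text
time_s: 22.0
ee_pos: [0.4994, -0.2742, 0.1143]
eef_rot: [-3.142, -0.0, -3.088]
force: [0.5, 1.0, -2.3]
grip_width: 0.0598
grip_force: 20.0
```

Request:
step_arm --plan '[{"dx": 0, "dy": 0, "dz": 0.2, "rx": 0, "ry": 0, "rz": 0, "claw": 1}, {"dx": 0, "dy": 0, "dz": 0.2, "rx": 0, "ry": 0, "rz": 0, "claw": 1}, {"dx": 0, "dy": 0, "dz": 0.1, "rx": 0, "ry": 0, "rz": 0, "claw": 1}, {"dx": 0, "dy": 0, "dz": 0, "rx": 0, "ry": 0, "rz": 0, "claw": 1}, {"dx": 0, "dy": 0, "dz": 0, "rx": 0, "ry": 0, "rz": 0, "claw": 1}]'

```text
time_s: 22.5
ee_pos: [0.5002, -0.2725, 0.0646]
eef_rot: [-3.141, 0.001, -3.088]
force: [0.8, 0.2, -0.8]
grip_width: 0.0592
grip_force: 20.0
```

Run:
```python
from h import *
go(.501,-.2726,.0405,183.1)
```

```text
rz -0.000 | dx -0.008 dy -0.001 dz 0.241 at [ 0.5002 -0.2725  0.0646] [-1.7998e+02  3.0000e-02 -1.7691e+02] q [-0.56  0.52  1.61 -0.    1.01 -2.19] t 22.5
```

Request:
step_arm --plan '[{"dx": -0.008, "dy": 0, "dz": 0.1, "rx": 0, "ry": 0, "rz": 0, "claw": 1}, {"dx": 0, "dy": 0, "dz": 0.07, "rx": 0, "ry": 0, "rz": 0, "claw": 1}, {"dx": 0, "dy": 0, "dz": 0.05, "rx": 0, "ry": 0, "rz": 0, "claw": 1}, {"dx": 0, "dy": 0, "dz": 0.02, "rx": 0, "ry": 0, "rz": 0, "claw": 1}, {"dx": 0, "dy": 0, "dz": 0.005, "rx": 0, "ry": 0, "rz": 0, "claw": 1}, {"dx": 0, "dy": 0, "dz": 0, "rx": 0, "ry": 0, "rz": 0, "claw": 1}]'

```text
time_s: 23.1
ee_pos: [0.5005, -0.2723, 0.0403]
eef_rot: [3.141, -0.0, -3.088]
force: [-7.2, 5.4, 14.5]
grip_width: 0.0594
grip_force: 20.0
```

Request:
step_arm --plan '[{"dx": 0, "dy": 0, "dz": 0, "rx": 0, "ry": 0, "rz": 0, "claw": 0}, {"dx": 0, "dy": 0, "dz": 0, "rx": 0, "ry": 0, "rz": 0, "claw": 0}, {"dx": 0, "dy": 0, "dz": 0, "rx": 0, "ry": 0, "rz": 0, "claw": 0}, {"dx": 0, "dy": 0, "dz": -0.1, "rx": 0, "ry": 0, "rz": 0, "claw": 0}, {"dx": 0, "dy": 0, "dz": -0.3, "rx": 0, "ry": 0, "rz": 0, "claw": 0}, {"dx": 0, "dy": 0, "dz": -0.4, "rx": 0, "ry": 0, "rz": 0, "claw": 0}, {"dx": 0, "dy": 0, "dz": -0.2, "rx": 0, "ry": 0, "rz": 0, "claw": 0}, {"dx": 0, "dy": 0, "dz": 0, "rx": 0, "ry": 0, "rz": 0, "claw": 0}, {"dx": 0, "dy": 0, "dz": 0, "rx": 0, "ry": 0, "rz": 0, "claw": 0}]'

```text
time_s: 24.0
ee_pos: [0.5006, -0.2725, 0.1393]
eef_rot: [-3.141, 0.0, -3.088]
force: [-1.2, 0.3, -0.2]
grip_width: 0.0938
grip_force: 0.0
```

```bash
python3 look.py w9 .018 .5006 -.2726
python3 - <<'E'
from h import *
go(.6357,.0255,.14,187.5)
E
```

```text
plate 7994 [ 499.9 -272.5] [121.1  60.5] 3.4 z 0.0303
plate 1116 [ 589.3 -267.5] [23.6 59.8] 1.2 z 0.0299
ret 460 [ 431.5 -276.8] [ 8.2 50.4] 3.2 z 0.023
ret 194 [ 450.5 -314.5] [23.   8.3] 2.5 z 0.023
ret 195 [ 446.4 -237.2] [23.1  8.3] 4.0 z 0.023
ret 136 [ 554.1 -308.4] [21.8  6.2] 0.5 z 0.0231
ret 134 [ 549.5 -231.3] [21.9  6.4] 6.1 z 0.023
ret 319 [ 569.1 -269. ] [ 7.4 50. ] 2.6 z 0.0231
ret 68 [ 582.6 -306.7] [11.6  7.2] 1.9 z 0.023
ret 95 [ 580.6 -229.6] [15.8  7.5] 5.7 z 0.0229
ret 170 [ 578.6 -268.5] [ 2.7 59. ] 3.3 z 0.0234
rz 0.000 | dx -0.003 dy -0.003 dz -0.000 at [ 0.5003 -0.2723  0.1385] [ 1.7996e+02 -5.0000e-02 -1.7693e+02] q [-0.56  0.42  1.56 -0.    1.16 -2.19] t 24.05
rz -0.049 | dx -1.731 dy 2.776 dz -0.015 at [ 0.5003 -0.2723  0.1385] [ 1.7996e+02 -5.0000e-02 -1.7693e+02] q [-0.56  0.42  1.56 -0.    1.16 -2.19] t 24.05
```

Request:
step_arm --plan '[{"dx": 0, "dy": 0, "dz": 0, "rx": 0, "ry": 0, "rz": -0.049, "claw": 0}, {"dx": -0.216, "dy": 0.347, "dz": 0, "rx": 0, "ry": 0, "rz": 0, "claw": 0}, {"dx": -0.216, "dy": 0.347, "dz": 0, "rx": 0, "ry": 0, "rz": 0, "claw": 0}, {"dx": -0.216, "dy": 0.347, "dz": 0, "rx": 0, "ry": 0, "rz": 0, "claw": 0}, {"dx": -0.216, "dy": 0.347, "dz": 0, "rx": 0, "ry": 0, "rz": 0, "claw": 0}, {"dx": -0.216, "dy": 0.347, "dz": 0, "rx": 0, "ry": 0, "rz": 0, "claw": 0}, {"dx": -0.216, "dy": 0.347, "dz": 0, "rx": 0, "ry": 0, "rz": 0, "claw": 0}, {"dx": -0.216, "dy": 0.347, "dz": 0, "rx": 0, "ry": 0, "rz": 0, "claw": 0}, {"dx": -0.216, "dy": 0.347, "dz": 0, "rx": 0, "ry": 0, "rz": 0, "claw": 0}, {"dx": 0, "dy": 0, "dz": 0, "rx": 0, "ry": 0, "rz": 0, "claw": 0}]'

```text
time_s: 25.05
ee_pos: [0.6362, 0.0295, 0.1373]
eef_rot: [3.141, -0.002, -3.007]
force: [-0.1, -0.1, 0.7]
grip_width: 0.094
grip_force: 0.0
```

Request:
step_arm --plan '[{"dx": 0, "dy": 0, "dz": 0, "rx": 0, "ry": 0, "rz": 0, "claw": 0}, {"dx": 0, "dy": 0, "dz": 0, "rx": 0, "ry": 0, "rz": 0, "claw": 0}]'

```text
time_s: 25.25
ee_pos: [0.6353, 0.0244, 0.1383]
eef_rot: [3.141, -0.002, -3.012]
force: [0.6, -0.7, -0.3]
grip_width: 0.0941
grip_force: 0.0
```

Run:
```python
from h import *
pos,R,o=pose(); p=shot('wrist','w10.png'); w=wcloud(p,pos,R)
for lo,hi in [(.058,.072),(.017,.027)]:
    m=(w[...,2]>lo)&(w[...,2]<hi)&(abs(w[...,0]-.635)<.04)&(abs(w[...,1]-.025)<.04); P=w[m]
    if len(P): print(lo,len(P),cv2.minAreaRect((P[:,:2]*1000).astype(np.float32)),P[:,2].max())
go(.6357,.0255,.0515,187.5)
```

```text
0.058 1116 ((636.0272827148438, 25.391719818115234), (30.713031768798828, 30.811704635620117), 74.637939453125) 0.06654533167370479
0.017 1266 ((636.3309936523438, 25.585580825805664), (49.686222076416016, 46.29821014404297), 3.851834774017334) 0.023788649572101597
rz -0.001 | dx -0.005 dy 0.013 dz 0.872 at [0.6354 0.0242 0.1387] [ 1.8000e+02 -6.0000e-02 -1.7258e+02] q [-0.02  0.56  1.35 -0.    1.23 -1.72] t 25.3
```

Request:
step_arm --plan '[{"dx": -0.006, "dy": 0.01, "dz": 0.35, "rx": 0, "ry": 0, "rz": 0, "claw": 0.1}, {"dx": 0, "dy": 0, "dz": 0.25, "rx": 0, "ry": 0, "rz": 0, "claw": 0.3}, {"dx": 0, "dy": 0, "dz": 0.16, "rx": 0, "ry": 0, "rz": 0, "claw": 0.4}, {"dx": 0, "dy": 0, "dz": 0.09, "rx": 0, "ry": 0, "rz": 0, "claw": 0.4}, {"dx": 0, "dy": 0, "dz": 0.02, "rx": 0, "ry": 0, "rz": 0, "claw": 0.4}, {"dx": 0, "dy": 0, "dz": 0, "rx": 0, "ry": 0, "rz": 0, "claw": 1}, {"dx": 0, "dy": 0, "dz": 0, "rx": 0, "ry": 0, "rz": 0, "claw": 1}, {"dx": 0, "dy": 0, "dz": 0, "rx": 0, "ry": 0, "rz": 0, "claw": 1}, {"dx": 0, "dy": 0, "dz": 0, "rx": 0, "ry": 0, "rz": 0, "claw": 1}, {"dx": 0, "dy": 0, "dz": 0, "rx": 0, "ry": 0, "rz": 0, "claw": 1}]' --grip_force 12

```text
time_s: 26.3
ee_pos: [0.6366, 0.0263, 0.053]
eef_rot: [-3.141, 0.001, -3.011]
force: [-2.0, -0.8, 5.6]
grip_width: 0.0317
grip_force: 12.0
```

Request:
step_arm --plan '[{"dx": 0, "dy": 0, "dz": 0, "rx": 0, "ry": 0, "rz": 0, "claw": 1}, {"dx": 0, "dy": 0, "dz": 0, "rx": 0, "ry": 0, "rz": 0, "claw": 1}]'

```text
time_s: 26.5
ee_pos: [0.6366, 0.0263, 0.053]
eef_rot: [-3.141, 0.001, -3.011]
force: [-0.2, -0.4, 6.2]
grip_width: 0.0315
grip_force: 12.0
```

Run:
```python
from h import *
o=pose()[2]; print(o['grip_width'],o['grip_force'])
go(.530,.2888,.20,177.4)
```

```text
0.03152288469233054 12.00059562921524
rz 0.112 | dx 1.184 dy 2.574 dz -1.470 at [0.6366 0.0263 0.053 ] [-1.7999e+02  7.0000e-02 -1.7252e+02] q [-0.02  0.66  1.4  -0.    1.07 -1.72] t 26.5
```

Request:
step_arm --plan '[{"dx": 0, "dy": 0, "dz": -0.1, "rx": 0, "ry": 0, "rz": 0, "claw": 1}, {"dx": 0, "dy": 0, "dz": -0.3, "rx": 0, "ry": 0, "rz": 0, "claw": 1}, {"dx": 0, "dy": 0, "dz": -0.4, "rx": 0, "ry": 0, "rz": 0, "claw": 1}, {"dx": 0, "dy": 0, "dz": -0.4, "rx": 0, "ry": 0, "rz": 0.056, "claw": 1}, {"dx": 0, "dy": 0, "dz": -0.3, "rx": 0, "ry": 0, "rz": 0.056, "claw": 1}, {"dx": 0.148, "dy": 0.322, "dz": 0, "rx": 0, "ry": 0, "rz": 0, "claw": 1}, {"dx": 0.148, "dy": 0.322, "dz": 0, "rx": 0, "ry": 0, "rz": 0, "claw": 1}, {"dx": 0.148, "dy": 0.322, "dz": 0, "rx": 0, "ry": 0, "rz": 0, "claw": 1}, {"dx": 0.148, "dy": 0.322, "dz": 0, "rx": 0, "ry": 0, "rz": 0, "claw": 1}, {"dx": 0.148, "dy": 0.322, "dz": 0, "rx": 0, "ry": 0, "rz": 0, "claw": 1}]'

```text
time_s: 27.5
ee_pos: [0.5688, 0.1917, 0.2028]
eef_rot: [3.142, 0.0, 3.096]
force: [0.9, 0.3, -1.9]
grip_width: 0.0317
grip_force: 12.0
```

Request:
step_arm --plan '[{"dx": 0.148, "dy": 0.322, "dz": 0, "rx": 0, "ry": 0, "rz": 0, "claw": 1}, {"dx": 0.148, "dy": 0.322, "dz": 0, "rx": 0, "ry": 0, "rz": 0, "claw": 1}, {"dx": 0.148, "dy": 0.322, "dz": 0, "rx": 0, "ry": 0, "rz": 0, "claw": 1}, {"dx": 0, "dy": 0, "dz": 0, "rx": 0, "ry": 0, "rz": 0, "claw": 1}, {"dx": 0, "dy": 0, "dz": 0, "rx": 0, "ry": 0, "rz": 0, "claw": 1}, {"dx": 0, "dy": 0, "dz": 0, "rx": 0, "ry": 0, "rz": 0, "claw": 1}]'

```text
time_s: 28.1
ee_pos: [0.53, 0.2882, 0.2024]
eef_rot: [-3.141, 0.0, 3.096]
force: [0.4, -0.2, -0.8]
grip_width: 0.0317
grip_force: 12.0
```

Run:
```python
from h import *
shot('wrist','w11.png')
go(.530,.2888,.159,177.4)
```

```text
rz -0.001 | dx 0.001 dy 0.008 dz 0.434 at [0.5301 0.288  0.2024] [-179.99   -0.    177.33] q [ 0.44  0.43  1.39 -0.    1.32 -1.09] t 28.15
```

View pics/w11.png

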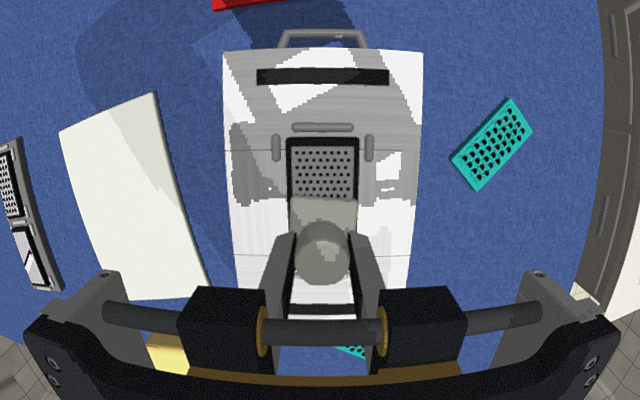

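The guard (322,245) is upright over the middle of the fine plate, and the coarse plate is in the caddy at left. Lowering the guard.

Request:
step_arm --plan '[{"dx": 0, "dy": 0.008, "dz": 0.2, "rx": 0, "ry": 0, "rz": 0, "claw": 1}, {"dx": 0, "dy": 0, "dz": 0.12, "rx": 0, "ry": 0, "rz": 0, "claw": 1}, {"dx": 0, "dy": 0, "dz": 0.06, "rx": 0, "ry": 0, "rz": 0, "claw": 1}, {"dx": 0, "dy": 0, "dz": 0.03, "rx": 0, "ry": 0, "rz": 0, "claw": 1}, {"dx": 0, "dy": 0, "dz": 0.015, "rx": 0, "ry": 0, "rz": 0, "claw": 1}, {"dx": 0, "dy": 0, "dz": 0.005, "rx": 0, "ry": 0, "rz": 0, "claw": 1}, {"dx": 0, "dy": 0, "dz": 0, "rx": 0, "ry": 0, "rz": 0, "claw": 1}]'

```text
time_s: 28.85
ee_pos: [0.5298, 0.2899, 0.1597]
eef_rot: [3.141, 0.001, 3.096]
force: [-0.9, 0.7, -2.0]
grip_width: 0.0319
grip_force: 12.0
```

Request:
step_arm --plan '[{"dx": 0, "dy": 0, "dz": 0.008, "rx": 0, "ry": 0, "rz": 0, "claw": 1}, {"dx": 0, "dy": 0, "dz": 0, "rx": 0, "ry": 0, "rz": 0, "claw": 1}]'

```text
time_s: 29.05
ee_pos: [0.5299, 0.29, 0.1591]
eef_rot: [3.141, 0.001, 3.096]
force: [-1.2, -0.9, 2.5]
grip_width: 0.0321
grip_force: 12.0
```

Request:
step_arm --plan '[{"dx": 0, "dy": 0, "dz": 0, "rx": 0, "ry": 0, "rz": 0, "claw": 0}, {"dx": 0, "dy": 0, "dz": 0, "rx": 0, "ry": 0, "rz": 0, "claw": 0}, {"dx": 0, "dy": 0, "dz": 0, "rx": 0, "ry": 0, "rz": 0, "claw": 0}, {"dx": 0, "dy": 0, "dz": 0, "rx": 0, "ry": 0, "rz": 0, "claw": 0}, {"dx": 0, "dy": 0, "dz": -0.1, "rx": 0, "ry": 0, "rz": 0, "claw": 0}, {"dx": 0, "dy": 0, "dz": -0.3, "rx": 0, "ry": 0, "rz": 0, "claw": 0}, {"dx": 0, "dy": 0, "dz": -0.4, "rx": 0, "ry": 0, "rz": 0, "claw": 0}, {"dx": 0, "dy": 0, "dz": -0.3, "rx": 0, "ry": 0, "rz": 0, "claw": 0}, {"dx": 0, "dy": 0, "dz": 0, "rx": 0, "ry": 0, "rz": 0, "claw": 0}, {"dx": 0, "dy": 0, "dz": 0, "rx": 0, "ry": 0, "rz": 0, "claw": 0}]'

```text
time_s: 30.05
ee_pos: [0.5297, 0.2898, 0.269]
eef_rot: [3.141, 0.001, 3.096]
force: [0.0, -0.2, -0.2]
grip_width: 0.0938
grip_force: 0.0
```

Run:
```python
from h import *
pos,R,o=pose(); p=shot('wrist','w12.png'); w=wcloud(p,pos,R); shot('side','d2.png')
for lo,hi in [(.163,.18),(.123,.132),(.114,.122)]:
    m=(w[...,2]>lo)&(w[...,2]<hi)&(abs(w[...,0]-.53)<.09)&(abs(w[...,1]-.289)<.04); P=w[m]
    print(lo,len(P),cv2.minAreaRect((P[:,:2]*1000).astype(np.float32)))
```

```text
0.163 947 ((529.2481079101562, 290.24151611328125), (30.489601135253906, 30.6626033782959), 87.88801574707031)
0.123 1079 ((529.6686401367188, 290.0333557128906), (46.847782135009766, 50.51441192626953), 82.13343048095703)
0.114 4000 ((529.8897094726562, 288.9245910644531), (60.3427848815918, 119.99270629882812), 87.35662841796875)
```

View pics/d2.png

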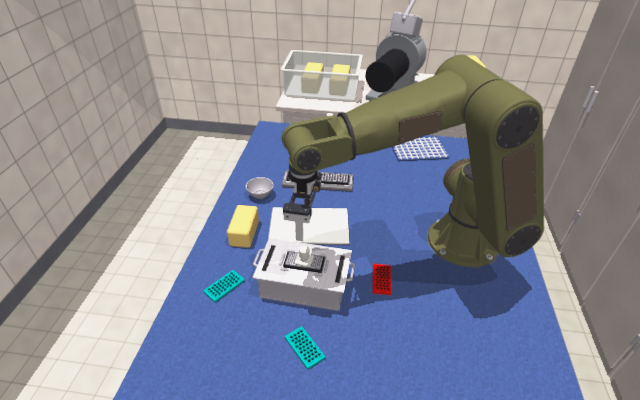

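The side view shows the guard upright on the fine plate (304,255), within about 1 mm of its middle. The board is empty and the cheese and bowl are where they were. Handing in.

```bash
python3 -c "
from station import hand_in
print(hand_in())"
```

```text
the job is handed in; nothing more can be done
None
```

The job is done and handed in at about 30 s: the fine plate is seated in the grater with the guard upright on its middle, the coarse plate is in the fine plate's old caddy bay, and I left the slicing plate, cheese, bottle and bowl alone.

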